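# Roll-check two capped bottles before packing

### The arm

A 7-joint arm with a two-finger parallel gripper is mounted at the origin on the work surface. World frame = base frame: x ahead of the robot, y to its left, z up, the work surface at z = 0. Lengths are in mm, angles in degrees, forces in N, time in s.
With the tool pointing down it reaches from about 350 to 900 mm from the base axis. Payload 19.9 kg.
Tool frame: the origin (TCP) lies at the very end of the fingers, on their centre line; the grasp point (between the pads) lies 19 mm behind it (grasp_offset is the distance from the TCP to the grasp point, in mm); z points along the fingers, y is the line along which they close (so a half turn about z gives the same grasp; the last joint's range is limited). The gripper opens to 85 mm and grips with 20 to 120 N. Pads are 22 mm wide; open, the fingers measure 114 mm over their backs; the gripper's body (76 mm by 85 mm) begins 54 mm behind the grasp point. The pads swing forward as they close: fully open they stand 13 mm farther back than shut.
Start: joints at [64.601, 23.915, -0.59, 92.452, 0.269, 63.638, -3.037], TCP at [244.415, -575.206, 231.26] pointing down, gripper open.
Joint ranges: [-161.28, 161.28], [-22.2, 115.67], [-73.04, 71.86], [3.21, 147.25], [-68.34, 248.33], [10.77, 114.83], [-161.83, 161.83]. Speed limits (degrees/s): [108.29, 108.29, 136.94, 136.94, 172.46, 172.46, 172.46].

### API

Orientations are given as a 3x3 rotation matrix whose columns are the frame's x, y, z axes.
In Python, from bench import read_state, snapshot, finish_job, cut_out, spot_point, grasp_offset gives the robot as it stands.
- The arm moves only by the shell command python3 -m jog 'ROWS'. ROWS is JSON, a list of rows, each an object of numbers: "hand": the finger opening in mm, from 0 to 85.4; "x", "y", "z": the shift along the tool's x, y, z in mm; "roll": the turn about the tool's z in degrees. In form: [{"hand": .., "x": .., "y": .., "z": .., "roll": ..}, ...]. A call has 1 to 20 rows; each row is the pose to reach, as a shift and turn from the pose commanded when the call began, along the tool's axes at that moment; what a row does not reach only later rows make up. A row lasts 1/8 s, in which the tool goes at most 62.5 mm and 10.7 degrees, less where a joint would pass 70% of its speed; a pose out of reach is approached as far as the arm can. A call with a gripper value outside its range is refused whole. The fingers move at their own pace and stop on an object; the grip force is fixed at half the most. Time passes only in rows, so rows that repeat a pose let the fingers close. It gives the time, the measured TCP pose, the force, the opening and the grip force at its end, in the units of the state.
- read_state(): the state, without advancing time (a new reading comes with each control period).
- snapshot(name): name is "side" or "top" or "wrist"; returns a dict with "color" (420x560x3 uint8, blue, green, red), "fx", "fy", "cx", "cy" (pixels), "eye" and "attitude" of the camera in the world; the wrist camera has in their place "mount" (4x4, takes a point from camera to tool coordinates, whose origin is the TCP and whose axes are the flange's). Camera axes: x right, y down, z forward; pixel columns grow to the right and rows downward; lengths in mm; the calibration is good to about 2 mm. A picture is of the moment at which its call begins: read the wrist's pose just before it. There is no depth.
- finish_job(): hands the job in; it is judged then, once.
Trained networks look in a picture, given as the dict that the camera call returned (one of the last four; its "shot" number tells which), for a name from the list of things; names that differ only in an ending like _2 or _b are one class to them, and where a whole thing is asked for, a point or a joint stands for the part that bears it (a point fixed in the world has none). Each returns a list of dicts, best first, with "conf" (0 to 1); they miss things now and then, are a little off and sometimes report something else, mostly with a low value. They report only what shows in the picture. A call takes as long as a camera call. They do not tell look-alikes from the thing itself.
- cut_out(thing, picture): "region" (420x560 bool, what is visible of it) and "point" ([column, row] as shares, 0 to 1, of the picture: columns of its width, rows of its height, amid what is visible of it).
- spot_point(thing, picture): "point" ([column, row] as shares, 0 to 1, of the picture: columns of its width, rows of its height: a listed point, or the origin of a listed thing).
The state is a dict: "time": time; "joints": joint angles; "joint_velocities": joint speeds; "effort": joint torques, N m; "ee_pos": TCP position; "ee_rot": TCP orientation; "wrist_force": force on the tool from outside, world axes, zero at the start; "ft_torque": the same for the moment, N m; "gripper_width": finger opening in mm; "grasp_force": force on a finger pad.
Only numpy, scipy, OpenCV 4.12 (cv2) and the standard library are available. Lean on these libraries where they do the work, as an engineer would, in place of code of your own. Each camera call takes 0.05 s, during which the arm holds its last target. There are 200 camera calls.

### The job

One of the two small bottles lying on the sloping metal plate has its cap on crooked. Roll each one slowly up the plate for at least half a turn: push the one that rolls true steadily on, without flicking it or picking it up, under the lamp bar and over the end into the trough; let the one whose end lifts as it rolls come back, pick it up and lay it gently in the cardboard reject tray. Leave the tub, the carton, the spare bottle and the tape dispenser where they are.

Things in the scene. Friction and masses are not known exactly. Their poses are not given: they have to be found in the camera images.
- ramp_ref (a point): Roll-check ramp, fixed: a bare steel plate 320 mm wide (y), 180 mm long (x), its top rising at 5 degrees along +x from 10 mm above the table at this point to 26 mm at the far end. Point: table level, middle of the near edge; x up the ramp, y across, z up. A lip at x = 0 to 8 mm, 17 mm above the table, stops the bottles at the near edge; a bottle let go on the plate rolls back to it
- trough (a point): Grey trough just beyond the ramp plate's far end, 48 mm wide (180 to 228 mm from ramp_ref along x) and 320 mm long across; floor 16 mm, far and end walls 42 mm above the table. Point: middle of its floor; axes as ramp_ref
- lamp_bar (a point): White lamp bar across the ramp's far part, 50 mm (x) by 368 mm (y) by 20 mm thick, its underside 170 mm above the table, on dark posts 20 x 14 mm at y = +-177 mm under its ends. Point: middle of the underside, 185 mm from ramp_ref along x; axes as ramp_ref
- bottle_1_center (a point): One of two small white bottles with grey caps (about 110 g), 84 mm long; body 64 mm long, 40 mm across, cap 35 mm across. Starts lying across the ramp at the lip. Point: on the body's axis, half-way along; y runs along the axis to the cap, x and z turn as it rolls, z starts up. This or bottle_2 has a crooked cap, see bottle_1_cap
- bottle_1_cap (a point): Point on the same bottle's body axis, 40 mm from its centre, in the cap. One bottle, not told which, has its cap tipped 13 degrees and standing out about 3 mm beyond the body on the side that starts uppermost: after half a turn (63 mm of rolling without slip) this cap end stands some 3 mm higher over the plate than before. The other rolls level
- bottle_2_center (a point): The other bottle, same size, starting beside the first; point and axes as for bottle_1
- bottle_2_cap (a point): Point on the second bottle's body axis, 40 mm from its centre, in the cap; see bottle_1_cap
- tray_in (a point): Reject tray: open cardboard box fixed to the table, 150 (x) x 170 (y) x 45 mm high, walls and floor 4 to 5 mm. The point is the centre of its inner floor; z up. It stands left or right of the ramp, with the tub on the other side
- tub: Bystander: white screw-lid tub, 100 mm across, 125 mm high; origin under its centre
- carton: Bystander: purple carton, 60 x 85 x 130 mm high; origin under its centre
- spare: Bystander: standing white bottle, 52 mm across, 95 mm high, beyond the ramp; origin under its centre
- tape_dispenser: Bystander: red desk tape dispenser, 140 x 45 x 106 mm high; origin under its centre
There are look-alikes about, which are no part of the job. What is shaped like the part that bears bottle_2_center but black or red is not meant.

How it is judged:
By the outcome, as a careful person would: the job done as asked, in the order asked, and still so for the second after the job is handed in, with the robot touching nothing.
It also fails if it takes over 72 s, if anything falls off the work surface, if the arm or the gripper's body presses on something with over 40 N, if the wrist force passes 120 N, or if a joint passes its speed limit or range.

## Working session

There is one attempt and no reset: what is moved stays moved. The work goes in short steps, Python scripts to look and compute and a shell command to move; the robot and the scene stay as the last step left them, time stands still between calls to the robot, and variables do not carry over. Pictures are saved under pics/ and viewed, at most 10 in all, crops included, and the job is handed in when it is done.

```bash
mkdir -p pics; ls; cat > h.py <<'E'
import numpy as np, cv2
from bench import *
def cam(p,st=None):
    if 'mount' in p:
        T=np.eye(4);T[:3,:3]=st['ee_rot'];T[:3,3]=st['ee_pos'];M=T@np.array(p['mount']);return M[:3,3],M[:3,:3]
    return np.array(p['eye'],float),np.array(p['attitude'],float)
def ray(p,pt,st=None):
    e,R=cam(p,st);h,w=p['color'].shape[:2]
    u,v=pt[0]*w,pt[1]*h
    d=R@np.array([(u-p['cx'])/p['fx'],(v-p['cy'])/p['fy'],1]);return e,d/np.linalg.norm(d)
def tri(rs):
    A=sum(np.eye(3)-np.outer(d,d) for e,d in rs);b=sum((np.eye(3)-np.outer(d,d))@e for e,d in rs)
    x=np.linalg.solve(A,b);return x,[np.linalg.norm(np.cross(x-e,d)) for e,d in rs]
def onz(r,z):
    e,d=r;return e+d*(z-e[2])/d[2]
def proj(p,X,st=None):
    e,R=cam(p,st);c=R.T@(np.array(X)-e);return c[0]/c[2]*p['fx']+p['cx'],c[1]/c[2]*p['fy']+p['cy']
E
python3 - <<'E'
from h import *
np.set_printoptions(precision=1,suppress=True)
st=read_state();print(st['ee_pos'],np.array(st['ee_rot']),grasp_offset)
names=['ramp_ref','trough','lamp_bar','bottle_1_center','bottle_1_cap','tray_in','tub','carton','spare','tape_dispenser']
for n in ['side','top']:
    p=snapshot(n);cv2.imwrite(f'pics/{n}0.png',p['color'])
    print(n,cam(p))
    for k in names:
        for d in spot_point(k,p)[:3]:
            print(k,round(d['conf'],2),np.array(d['point'])*[560,420],'z=0:',onz(ray(p,d['point']),0))
E
```

```text
pics
[ 244.3 -574.9  230.6] [[ 0.9  0.4 -0. ]
 [ 0.4 -0.9  0. ]
 [-0.  -0.  -1. ]] 18.700000000000003
side (array([ 502.1, -614.8,  823.5]), array([[ 1. , -0.1,  0.1],
       [-0.1, -0.7,  0.7],
       [ 0. , -0.7, -0.7]]))
ramp_ref 0.63 [241.8 241.2] z=0: [471.1  29.    0. ]
trough 0.63 [315.7 239.3] z=0: [672.5  19.3   0. ]
lamp_bar 0.91 [315.4 197. ] z=0: [696.9 180.1   0. ]
lamp_bar 0.37 [247.8 254.4] z=0: [485.7 -16.3   0. ]
bottle_1_center 0.81 [253.  253.9] z=0: [499.5 -15.8   0. ]
bottle_1_center 0.63 [239.5 170.5] z=0: [471.1 317.3  -0. ]
bottle_1_cap 0.71 [252.7 244.9] z=0: [499.9  14.    0. ]
tray_in 0.74 [255.6 383.4] z=0: [ 489.9 -343.8    0. ]
tub 0.98 [236.1 170.2] z=0: [460.2 319.8   0. ]
tub 0.41 [250.9 205.9] z=0: [501.1 158.4  -0. ]
carton 0.68 [310.7 167.1] z=0: [702.8 316.6   0. ]
spare 0.61 [364.5 260.3] z=0: [789.4 -60.1  -0. ]
tape_dispenser 0.61 [342.7 375.7] z=0: [ 672.6 -344.2    0. ]
top (array([ 478.4,  -10. , 1044.6]), array([[-0. , -1. ,  0.1],
       [-1. ,  0. , -0. ],
       [ 0. , -0.1, -1. ]]))
ramp_ref 0.73 [247.3 249. ] z=0: [469.4  37.7   0. ]
trough 0.6 [261.7 165.4] z=0: [669.6   1.2   0. ]
trough 0.26 [224.  239.3] z=0: [493.1  92.8   0. ]
lamp_bar 0.64 [256.1 154.1] z=0: [697.5  14.4   0. ]
bottle_1_center 0.56 [279.9 239.8] z=0: [490.  -39.9   0. ]
bottle_1_center 0.3 [263.  238.2] z=0: [494.4   0.3   0. ]
bottle_1_cap 0.93 [261.4 240.8] z=0: [488.3   4.1   0. ]
tray_in 0.65 [409.3 240.3] z=0: [ 484.6 -347.9    0. ]
tub 0.79 [128.  250.6] z=0: [469.6 319.7   0. ]
carton 0.58 [128. 157.] z=0: [694.3 323.4   0. ]
spare 0.84 [290.1 120.4] z=0: [779.8 -69.4   0. ]
tape_dispenser 0.81 [405.1 162.3] z=0: [ 672.7 -346.     0. ]
```

View pics/side0.png

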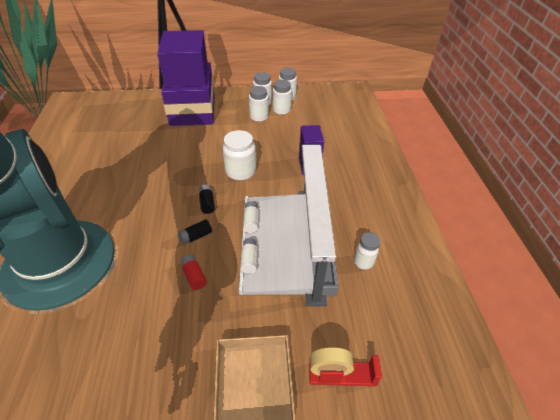

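View pics/top0.png

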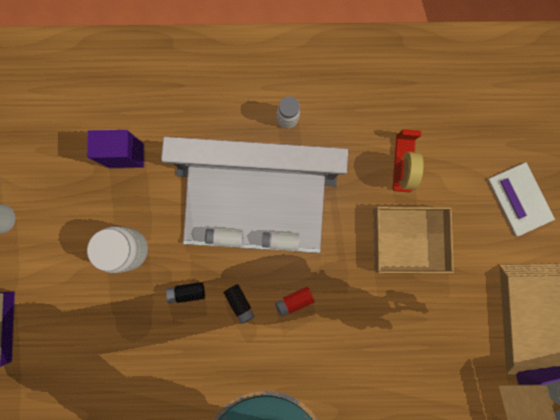

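The side view shows two white bottles on the plate at (251,217) and (250,255), the tray at (255,380), and the lamp bar along the far end. In the top view the bottles are at (225,237) and (281,240) with caps toward +y, and the look-alikes (black, black, red) are at (186,293), (239,303) and (295,300).

```bash
python3 - <<'E'
from h import *
np.set_printoptions(precision=2,suppress=True)
st=read_state();print(np.array(st['ee_rot']))
w=snapshot('wrist');print(np.array(w['mount']),w['fx'])
s=snapshot('side');t=snapshot('top')
f=lambda p,u,v,z:onz(ray(p,(u/560,v/420)),z)
print('ramp corners top', [f(t,*c) for c in [(185,244,17),(321,251,17)]],[f(t,*c) for c in [(173,140,190),(348,149,190),(347,172,190),(163,161,190)]])
print('bottles top',f(t,225,237,32),f(t,281,240,32),'side',f(s,251,217,45),f(s,250,255,45))
print('look',[f(t,*c,40) for c in [(186,293),(239,303),(295,300)]])
print('tray',[f(t,*c,45) for c in [(377,206),(452,208),(452,272),(377,271)]])
for k in ['bottle_1_center','bottle_1_cap']:
  for n,p in (('s',s),('t',t)):
    for d in (spot_point(k,p)): print(k,n,round(d['conf'],2),np.array(d['point'])*[560,420],onz(ray(p,d['point']),32))
for k in ['ramp_ref','trough','lamp_bar','tray_in','spare','tub','tape_dispenser']:
    a=spot_point(k,s);b=spot_point(k,t)
    if a and b: print(k,tri([ray(s,a[0]['point']),ray(t,b[0]['point'])]))
E
```

```text
[[ 0.92  0.39 -0.  ]
 [ 0.39 -0.92  0.  ]
 [-0.   -0.   -1.  ]]
[[  -0.     -0.96   -0.29   74.7 ]
 [   1.     -0.      0.      0.07]
 [  -0.     -0.29    0.96 -142.42]
 [   0.      0.      0.      1.  ]] 318.09445513808845
ramp corners top [array([483.22, 182.05,  17.  ]), array([ 462.47, -134.86,   17.  ])] [array([688.13, 174.34, 190.  ]), array([ 665.57, -172.49,  190.  ]), array([ 619.46, -169.09,  190.  ]), array([646.16, 193.76, 190.  ])]
bottles top [497.9   87.34  32.  ] [489.2  -41.49  32.  ] side [499.76  74.78  45.  ] [492.01 -51.28  45.  ]
look [array([373.  , 175.05,  40.  ]), array([349.02,  55.72,  40.  ]), array([353.78, -70.61,  40.  ])]
tray [array([ 563.65, -262.54,   45.  ]), array([ 556.71, -434.75,   45.  ]), array([ 411.43, -426.98,   45.  ]), array([ 416.14, -257.05,   45.  ])]
bottle_1_center s 0.85 [248.58 254.69] [488.31 -40.6   32.  ]
bottle_1_center t 0.62 [282.18 241.79] [485.05 -44.15  32.  ]
bottle_1_cap s 0.75 [248.92 240.79] [490.85   3.83  32.  ]
bottle_1_cap t 0.95 [262.42 239.69] [490.5    1.29  32.  ]
trough (array([669.79,   6.63,  21.68]), [np.float64(3.502724313547518), np.float64(3.5027243135474224)])
lamp_bar (array([653.42,  14.22, 175.48]), [np.float64(1.7851141660045107), np.float64(1.78511416600471)])
tray_in (array([ 484.45, -347.21,   13.2 ]), [np.float64(4.729483758970789), np.float64(4.729483758970923)])
spare (array([774.8 , -65.34,  14.13]), [np.float64(1.6528258658569537), np.float64(1.6528258658568167)])
tub (array([468.69, 333.71, -25.74]), [np.float64(1.5243155746837438), np.float64(1.5243155746836223)])
tape_dispenser (array([ 681.14, -344.6 ,   -5.68]), [np.float64(2.496411877358508), np.float64(2.4964118773585824)])
```

```bash
python3 -m jog '[{"hand":85,"x":460,"y":-445,"z":20,"roll":-63},{"hand":85,"x":460,"y":-445,"z":20,"roll":-63},{"hand":85,"x":460,"y":-445,"z":20,"roll":-63},{"hand":85,"x":460,"y":-445,"z":20,"roll":-63},{"hand":85,"x":460,"y":-445,"z":20,"roll":-63},{"hand":85,"x":460,"y":-445,"z":20,"roll":-63},{"hand":85,"x":460,"y":-445,"z":20,"roll":-63},{"hand":85,"x":460,"y":-445,"z":20,"roll":-63},{"hand":85,"x":460,"y":-445,"z":20,"roll":-63},{"hand":85,"x":460,"y":-445,"z":20,"roll":-63},{"hand":85,"x":460,"y":-445,"z":20,"roll":-63},{"hand":85,"x":460,"y":-445,"z":20,"roll":-63},{"hand":85,"x":460,"y":-445,"z":20,"roll":-63},{"hand":85,"x":460,"y":-445,"z":20,"roll":-63}]'
python3 - <<'E'
from h import *
np.set_printoptions(precision=2,suppress=True)
st=read_state();print(st['time'],st['ee_pos'],np.array(st['ee_rot']))
w=snapshot('wrist');cv2.imwrite('pics/w1.png',w['color'])
for k in ['bottle_1_center','bottle_1_cap']:
    for d in spot_point(k,w): print(k,round(d['conf'],2),np.array(d['point'])*[560,420],onz(ray(w,d['point'],st),32))
E
```

```text
time: 3.9
ee_pos: [493.5, 12.8, 211.4]
ee_rot: [[0.071, 0.997, -0.0], [0.997, -0.071, -0.0], [-0.0, 0.0, -1.0]]
wrist_force: [-0.1, 0.5, -0.1]
gripper_width: 85.2
grasp_force: 0.0
3.9 [493.54  12.84 211.35] [[ 0.07  1.   -0.  ]
 [ 1.   -0.07 -0.  ]
 [-0.    0.   -1.  ]]
bottle_1_center 0.68 [279.5  237.72] [488.81 -42.29  32.  ]
bottle_1_center 0.32 [450.41 174.59] [668.04  14.46  32.  ]
bottle_1_cap 0.65 [279.22 198.62] [491.68   1.58  32.  ]
```

View pics/w1.png

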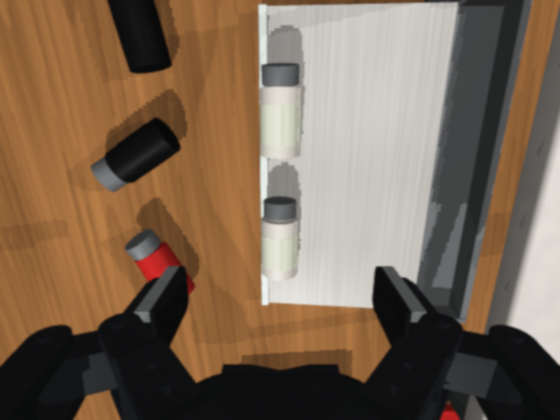

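```bash
python3 - <<'E'
from h import *
np.set_printoptions(precision=1,suppress=True)
st=read_state();w=snapshot('wrist');c=w['color']
M=np.array(w['mount'])
for z in (0,-13,-19):
  for y in (42.5,57):
    P=np.linalg.inv(M)@[11,y,z,1];print(z,y,P[0]/P[2]*w['fx']+w['cx'],P[1]/P[2]*w['fy']+w['cy'])
f=lambda u,v,z:onz(ray(w,(u/560,v/420),st),z)
Y=f(266,303,17);X=f(261,6,17);d=(X-Y)[:2];print('lip near edge',Y,X,np.linalg.norm(d),np.degrees(np.arctan2(d[1],d[0])))
print('plate far',f(459,3,26),f(418,306,26))
a=np.radians(-3.8);ex=np.array([np.cos(a),np.sin(a)]);ey=np.array([-ex[1],ex[0]])
ref=(X+Y)[:2]/2;print('ref',ref)
for n,q in dict(lowbody=f(279,250,42),upbody=f(281,120,42),red=f(190,288,20),blk=f(180,140,30),blk2=f(165,70,30)).items(): print(n,q,(q[:2]-ref)@ex,(q[:2]-ref)@ey)
z=np.hstack([cv2.resize(c[50:170,240:320],None,fx=5,fy=5,interpolation=cv2.INTER_CUBIC),cv2.resize(c[180:300,240:320],None,fx=5,fy=5,interpolation=cv2.INTER_CUBIC)]);print(z.shape);cv2.imwrite('pics/w1c.png',z)
E
```

```text
0 42.5 367.4012301628997 249.4704365613637
0 57 397.21669008455115 249.485389851313
-13 42.5 374.9980977074997 261.40448610239775
-13 57 407.4176786253825 261.4222268840141
-19 42.5 378.97049014225473 267.64478551981915
-19 57 412.75184362673804 267.6640786488558
lip near edge [ 466.1 -131.6   17. ] [487.8 183.3  17. ] 315.6117908286258 86.0558513937968
plate far [665.6 170.5  26. ] [ 646.7 -142.4   26. ]
ref [477.   25.9]
lowbody [487.8 -51.5  42. ] 15.938786288114532 -76.50834562558506
upbody [499.2  81.3  42. ] 18.511659408748375 56.8250861632213
red [ 378.1 -102.9   20. ] -90.1172037338595 -135.05787285838156
blk [397.4  69.   30. ] -82.25943657767456 37.80993990505219
blk2 [393.8 133.8  30. ] -90.11552475460911 102.1478601185177
(600, 800, 3)
```

View pics/w1c.png

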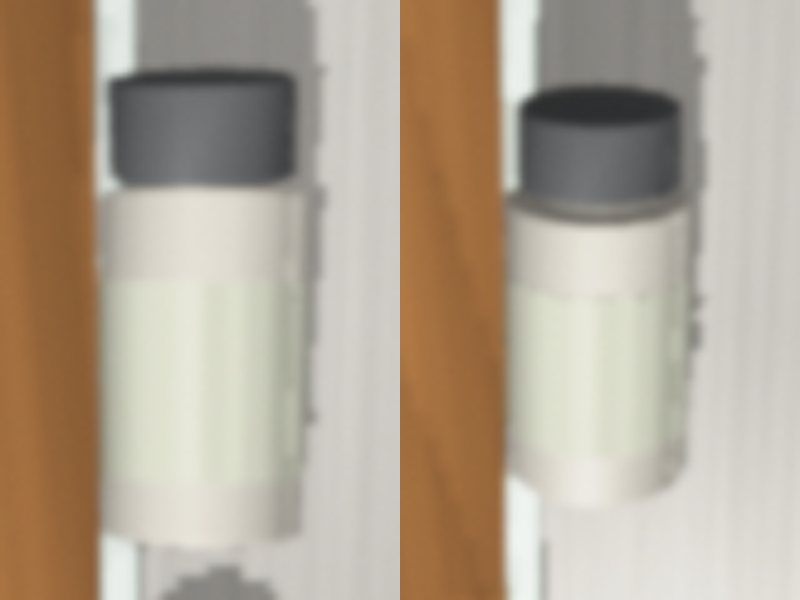

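The crop suggests that the +y bottle's cap (left half) stands proud, while the -y bottle (right half) shows an even shoulder ring. Rolling will decide it. I'll start with the -y bottle, using the backs of half-closed fingers.

```bash
python3 -m jog '[{"hand":30,"x":-55,"y":-54,"z":60},{"hand":30,"x":-55,"y":-54,"z":110},{"hand":30,"x":-55,"y":-54,"z":140},{"hand":30,"x":-55,"y":-54,"z":165},{"hand":30,"x":-55,"y":-54,"z":185},{"hand":30,"x":-55,"y":-54,"z":190},{"hand":30,"x":-55,"y":-54,"z":190}]'
python3 - <<'E'
from h import *
np.set_printoptions(precision=1,suppress=True)
st=read_state();w=snapshot('wrist')
s=snapshot('side')
z=np.hstack([w['color'][60:360,100:460],cv2.resize(s['color'][190:300,220:360],None,fx=2.72,fy=2.727)]);cv2.imwrite('pics/w2.png',z);print(z.shape)
for d in spot_point('bottle_1_center',w)+spot_point('bottle_1_cap',w): print(round(d['conf'],2),np.array(d['point'])*[560,420],onz(ray(w,d['point'],st),32))
E
```

```text
(300, 741, 3)
0.59 [275.3 238.2] [484.4 -41.6  32. ]
0.9 [277.8 201. ] [490.2   0.   32. ]
0.46 [451.8 173.8] [669.5  16.3  32. ]
0.41 [260.7 171.1] [475.   32.8  32. ]schema error: expected keys hand, x, y, z, roll
```

View pics/w2.png

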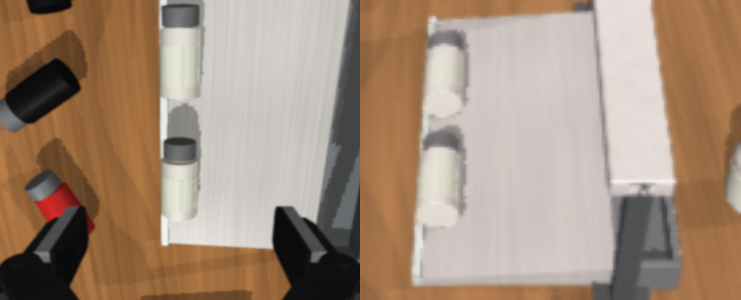

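The move was refused because each row needs a roll value, and the picture is unchanged. Repeating it with roll.

```bash
python3 -m jog '[{"hand":30,"x":-55,"y":-55,"z":60,"roll":0},{"hand":30,"x":-55,"y":-55,"z":110,"roll":0},{"hand":30,"x":-55,"y":-55,"z":140,"roll":0},{"hand":30,"x":-55,"y":-55,"z":165,"roll":0},{"hand":30,"x":-55,"y":-55,"z":185,"roll":0},{"hand":30,"x":-55,"y":-55,"z":190,"roll":0},{"hand":30,"x":-55,"y":-55,"z":190,"roll":0},{"hand":30,"x":-55,"y":-55,"z":190,"roll":0}]'
python3 - <<'E'
from h import *
np.set_printoptions(precision=1,suppress=True)
st=read_state();w=snapshot('wrist');print(st['time'],st['ee_pos'],st['gripper_width'])
s=snapshot('side')
z=np.hstack([w['color'][0:360,100:500],cv2.resize(s['color'][190:300,220:360],None,fx=2.8,fy=3.273)]);cv2.imwrite('pics/w3.png',z);print(z.shape)
E
```

```text
time: 5.3
ee_pos: [435.6, -36.8, 22.0]
ee_rot: [[0.069, 0.998, 0.001], [0.998, -0.069, -0.0], [-0.0, 0.001, -1.0]]
wrist_force: [0.2, -0.2, 0.3]
gripper_width: 30.2
grasp_force: 0.0
5.3 [435.6 -36.8  22. ] 30.217292816224102
(360, 792, 3)
```

View pics/w3.png

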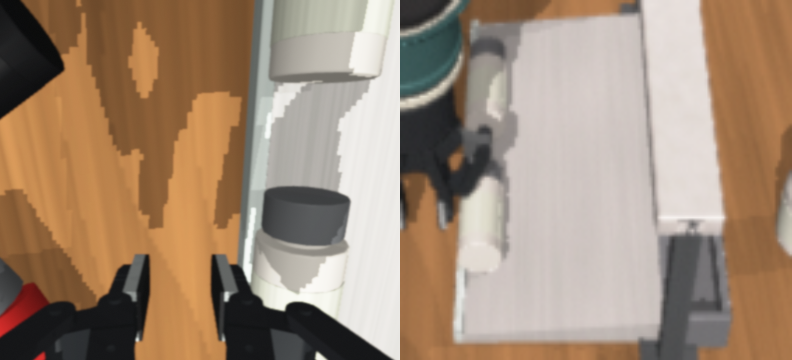

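The pushing finger is a few mm behind the -y bottle's body; its cap sits square with an even shoulder. Now a slow push for half a turn.

```bash
python3 -m jog '[{"hand":30,"x":0,"y":2,"z":0,"roll":0},{"hand":30,"x":0,"y":4,"z":0,"roll":0},{"hand":30,"x":0,"y":6,"z":0,"roll":0},{"hand":30,"x":0,"y":9,"z":0,"roll":0},{"hand":30,"x":0,"y":12,"z":-0.5,"roll":0},{"hand":30,"x":0,"y":15,"z":-1,"roll":0},{"hand":30,"x":0,"y":18,"z":-1,"roll":0},{"hand":30,"x":0,"y":22,"z":-1.5,"roll":0},{"hand":30,"x":0,"y":26,"z":-2,"roll":0},{"hand":30,"x":0,"y":30,"z":-2,"roll":0},{"hand":30,"x":0,"y":34,"z":-2.5,"roll":0},{"hand":30,"x":0,"y":38,"z":-3,"roll":0}]'
python3 - <<'E'
from h import *
np.set_printoptions(precision=1,suppress=True)
st=read_state();w=snapshot('wrist');t=snapshot('top');s=snapshot('side')
cv2.imwrite('pics/w4.png',np.hstack([w['color'][0:360,100:500],cv2.resize(s['color'][190:300,220:360],None,fx=2.8,fy=3.273)]))
for n,p,q in (('w',w,st),('t',t,None),('s',s,None)):
  for k in ('bottle_1_center','bottle_1_cap'):
    for d in spot_point(k,p): print(n,k,round(d['conf'],2),onz(ray(p,d['point'],q),36))
E
```

```text
time: 6.9
ee_pos: [473.2, -39.4, 24.3]
ee_rot: [[0.069, 0.998, -0.0], [0.998, -0.069, 0.0], [0.0, -0.0, -1.0]]
wrist_force: [0.2, 0.2, 0.1]
gripper_width: 29.8
grasp_force: 0.2
w bottle_1_center 0.81 [521.1 -42.3  36. ]
w bottle_1_cap 0.93 [522.9  -1.8  36. ]
t bottle_1_cap 0.57 [527.   -9.5  36. ]
s bottle_1_center 0.6 [523.3 -47.3  36. ]
s bottle_1_cap 0.79 [526.2  -3.1  36. ]
```

View pics/w4.png

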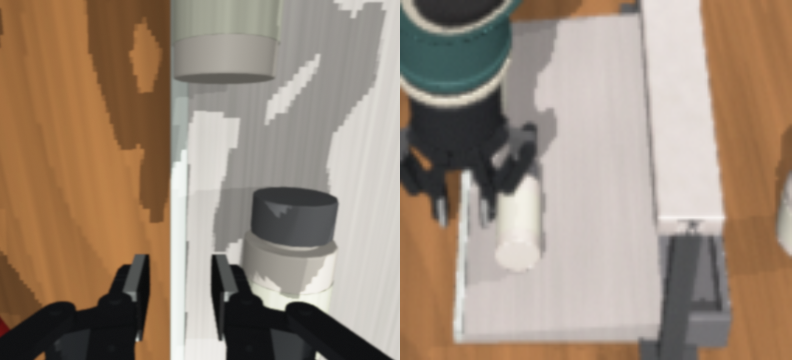

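The bottle rolls in contact, square to the ramp, centre at x≈522. I'll continue past half a turn.

```bash
python3 -m jog '[{"hand":30,"x":0,"y":4,"z":-0.5,"roll":0},{"hand":30,"x":0,"y":8,"z":-0.5,"roll":0},{"hand":30,"x":0,"y":12,"z":-1,"roll":0},{"hand":30,"x":0,"y":16,"z":-1.5,"roll":0},{"hand":30,"x":0,"y":20,"z":-2,"roll":0},{"hand":30,"x":0,"y":23,"z":-2,"roll":0},{"hand":30,"x":0,"y":26,"z":-2,"roll":0},{"hand":30,"x":0,"y":29,"z":-2.5,"roll":0},{"hand":30,"x":0,"y":32,"z":-3,"roll":0}]'
python3 - <<'E'
from h import *
np.set_printoptions(precision=1,suppress=True)
st=read_state();w=snapshot('wrist');t=snapshot('top');s=snapshot('side')
cv2.imwrite('pics/w5.png',np.hstack([w['color'][0:360,100:500],cv2.resize(s['color'][190:300,220:360],None,fx=2.8,fy=3.273)]))
o={}
for n,p,q in (('w',w,st),('t',t,None),('s',s,None)):
  for k in ('bottle_1_center','bottle_1_cap'):
    for d in spot_point(k,p): print(n,k,round(d['conf'],2),onz(ray(p,d['point'],q),40)); o.setdefault((n,k),ray(p,d['point'],q))
for k in ('bottle_1_center','bottle_1_cap'):
    print(k,tri([o[x] for x in o if x[1]==k]))
E
```

```text
time: 8.48
ee_pos: [505.0, -41.7, 27.3]
ee_rot: [[0.069, 0.998, -0.0], [0.998, -0.069, 0.0], [0.0, -0.0, -1.0]]
wrist_force: [-0.4, -0.5, 0.6]
gripper_width: 30.0
grasp_force: 0.2
w bottle_1_center 0.91 [552.2 -45.1  40. ]
w bottle_1_cap 0.88 [555.4  -5.7  40. ]
s bottle_1_center 0.65 [551.6 -50.4  40. ]
s bottle_1_cap 0.94 [554.5  -9.6  40. ]
s bottle_1_cap 0.52 [ 487.5 -356.7   40. ]
bottle_1_center (array([552.6, -47.4,  36.3]), [np.float64(0.8027773656256354), np.float64(0.8027773656260819)])
bottle_1_cap (array([555.6,  -6.8,  36.8]), [np.float64(0.9205072263851631), np.float64(0.9205072263849076)])
```

View pics/w5.png

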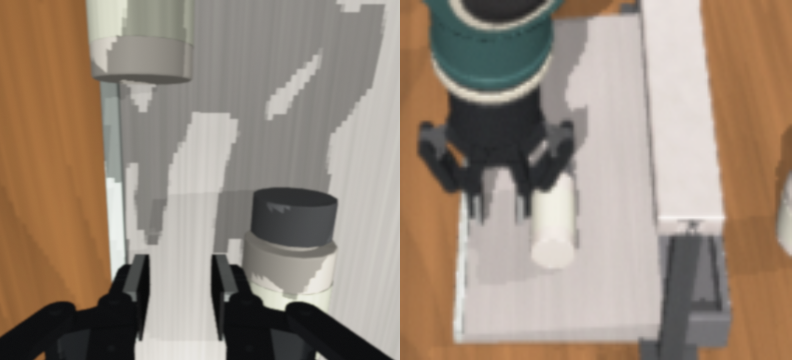

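Both views put cap and centre level (z≈36–37), and the cap looks the same after half a turn, so this bottle rolls true. Before pushing it under the bar I'll check the wrist flange's clearance.

```bash
python3 - <<'E'
from h import *
np.set_printoptions(precision=1,suppress=True)
s=snapshot('side');c=s['color'];cv2.imwrite('pics/w6.png',cv2.resize(c[120:300,180:380],None,fx=3,fy=3,interpolation=cv2.INTER_CUBIC))
for r in (38,45,55):
    e,d=ray(s,(252/560,219/420));x=e+d*((-42-r)-e[1])/d[1];print(r,x)
    for zz in (130,170,190,200): print(zz,[np.round(v,1) for v in proj(s,[505,-42-r,zz])],[np.round(proj(s,[505+q*r,-42,zz])[0],1) for q in (-1,1)])
E
```

```text
38 [502.1 -80.  213.2]
130 [np.float64(254.6), np.float64(242.9)] [np.float64(237.6), np.float64(270.0)]
170 [np.float64(254.0), np.float64(231.8)] [np.float64(236.4), np.float64(270.0)]
190 [np.float64(253.7), np.float64(226.0)] [np.float64(235.8), np.float64(269.9)]
200 [np.float64(253.6), np.float64(223.0)] [np.float64(235.5), np.float64(269.9)]
45 [502.1 -87.  221.1]
130 [np.float64(254.8), np.float64(245.4)] [np.float64(234.6), np.float64(273.0)]
170 [np.float64(254.2), np.float64(234.3)] [np.float64(233.3), np.float64(273.0)]
190 [np.float64(253.9), np.float64(228.4)] [np.float64(232.7), np.float64(273.1)]
200 [np.float64(253.7), np.float64(225.4)] [np.float64(232.3), np.float64(273.1)]
55 [502.1 -97.  232.6]
130 [np.float64(255.0), np.float64(248.9)] [np.float64(230.3), np.float64(277.2)]
170 [np.float64(254.4), np.float64(237.9)] [np.float64(228.9), np.float64(277.4)]
190 [np.float64(254.1), np.float64(232.0)] [np.float64(228.1), np.float64(277.5)]
200 [np.float64(253.9), np.float64(229.1)] [np.float64(227.8), np.float64(277.5)]
```

View pics/w6.png

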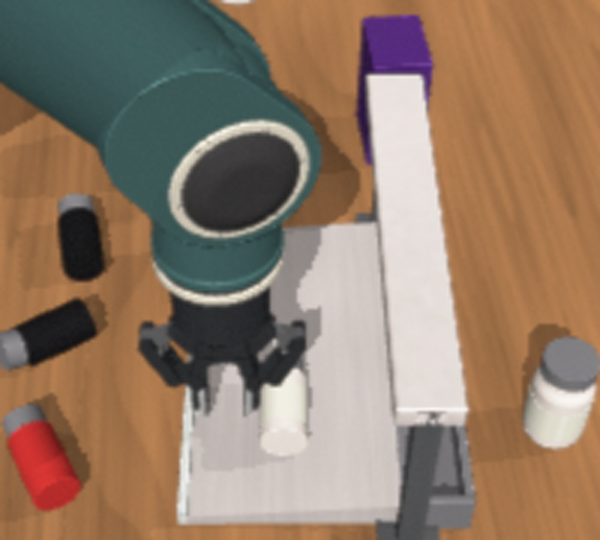

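The wrist ring is at z≈215, above the bar's top at 190, and the gripper body's half-width is about 39. So the TCP can go to x≈585. Pushing on.

```bash
python3 -m jog '[{"hand":30,"x":0,"y":3,"z":0,"roll":0},{"hand":30,"x":0,"y":6,"z":-0.5,"roll":0},{"hand":30,"x":0,"y":10,"z":-0.5,"roll":0},{"hand":30,"x":0,"y":14,"z":-1,"roll":0},{"hand":30,"x":0,"y":18,"z":-1.5,"roll":0},{"hand":30,"x":0,"y":22,"z":-1.5,"roll":0},{"hand":30,"x":0,"y":26,"z":-2,"roll":0},{"hand":30,"x":0,"y":30,"z":-2.5,"roll":0},{"hand":30,"x":0,"y":34,"z":-2.5,"roll":0},{"hand":30,"x":0,"y":38,"z":-3,"roll":0},{"hand":30,"x":0,"y":42,"z":-3.5,"roll":0},{"hand":30,"x":0,"y":46,"z":-3.5,"roll":0},{"hand":30,"x":0,"y":50,"z":-4,"roll":0},{"hand":30,"x":0,"y":54,"z":-4.5,"roll":0},{"hand":30,"x":0,"y":58,"z":-4.5,"roll":0},{"hand":30,"x":0,"y":61,"z":-5,"roll":0},{"hand":30,"x":0,"y":64,"z":-5,"roll":0}]'
python3 - <<'E'
from h import *
np.set_printoptions(precision=1,suppress=True)
st=read_state();w=snapshot('wrist')
for k in ('bottle_1_center','bottle_1_cap'):
    for d in spot_point(k,w): print(k,round(d['conf'],2),onz(ray(w,d['point'],st),43))
E
```

```text
time: 11.1
ee_pos: [568.9, -46.1, 32.3]
ee_rot: [[0.069, 0.998, -0.0], [0.998, -0.069, 0.0], [0.0, -0.0, -1.0]]
wrist_force: [-1.0, -0.7, 0.0]
gripper_width: 29.8
grasp_force: 0.2
bottle_1_center 0.63 [616.3 -52.1  43. ]
bottle_1_center 0.32 [497.2  26.1  43. ]
bottle_1_cap 0.93 [620.5 -10.3  43. ]
```

```bash
python3 -m jog '[{"hand":34,"x":0,"y":1,"z":0,"roll":0},{"hand":38,"x":0,"y":2,"z":0.5,"roll":0},{"hand":42,"x":0,"y":3,"z":1,"roll":0},{"hand":46,"x":0,"y":4,"z":1.5,"roll":0},{"hand":50,"x":0,"y":5,"z":2,"roll":0},{"hand":54,"x":0,"y":6,"z":3,"roll":0},{"hand":58,"x":0,"y":7,"z":4,"roll":0},{"hand":62,"x":0,"y":8,"z":5,"roll":0},{"hand":66,"x":0,"y":9,"z":6,"roll":0},{"hand":70,"x":0,"y":10,"z":7,"roll":0},{"hand":74,"x":0,"y":11,"z":8,"roll":0},{"hand":78,"x":0,"y":12,"z":8.5,"roll":0}]'
python3 - <<'E'
from h import *
np.set_printoptions(precision=1,suppress=True)
st=read_state();w=snapshot('wrist')
for k in ('bottle_1_center','bottle_1_cap'):
    for d in spot_point(k,w): print(k,round(d['conf'],2),onz(ray(w,d['point'],st),45))
cv2.imwrite('pics/w7.png',np.hstack([w['color'][100:380,180:560],cv2.resize(snapshot('side')['color'][170:310,250:400],None,fx=2,fy=2)]))
E
```

```text
time: 12.75
ee_pos: [580.8, -46.9, 23.7]
ee_rot: [[0.069, 0.998, -0.0], [0.998, -0.069, 0.0], [0.0, -0.0, -1.0]]
wrist_force: [-0.3, -0.2, -0.0]
gripper_width: 77.9
grasp_force: 0.0
bottle_1_center 0.65 [668.1 -51.6  45. ]
bottle_1_cap 0.76 [670.9 -12.9  45. ]
```

View pics/w7.png

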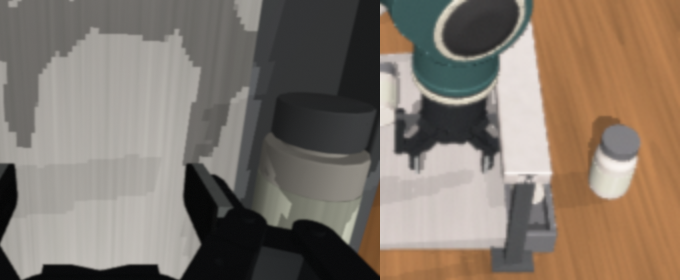

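The true bottle lies in the trough at the far wall (wrist crop (315,170)) and the fingers are clear of it. Back off, rise, and go behind the +y bottle.

```bash
python3 -m jog '[{"hand":78,"x":0,"y":-15,"z":0,"roll":0},{"hand":60,"x":0,"y":-50,"z":-20,"roll":0},{"hand":30,"x":0,"y":-90,"z":-70,"roll":0},{"hand":30,"x":20,"y":-146,"z":-75,"roll":0},{"hand":30,"x":80,"y":-146,"z":-75,"roll":0},{"hand":30,"x":129,"y":-146,"z":-75,"roll":0},{"hand":30,"x":129,"y":-146,"z":-75,"roll":0},{"hand":30,"x":129,"y":-146,"z":-45,"roll":0},{"hand":30,"x":129,"y":-146,"z":-20,"roll":0},{"hand":30,"x":129,"y":-146,"z":0,"roll":0},{"hand":30,"x":129,"y":-146,"z":2,"roll":0},{"hand":30,"x":129,"y":-146,"z":2,"roll":0}]'
python3 - <<'E'
from h import *
np.set_printoptions(precision=1,suppress=True)
st=read_state();w=snapshot('wrist');s=snapshot('side');t=snapshot('top')
for n,p,q in (('w',w,st),('t',t,None),('s',s,None)):
  for k in ('bottle_1_center','bottle_1_cap'):
    for d in spot_point(k,p): print(n,k,round(d['conf'],2),onz(ray(p,d['point'],q),32))
E
```

```text
time: 14.45
ee_pos: [444.2, 91.7, 22.3]
ee_rot: [[0.07, 0.998, 0.0], [0.998, -0.07, 0.0], [0.0, 0.0, -1.0]]
wrist_force: [0.1, -0.8, -0.4]
gripper_width: 29.9
grasp_force: 0.0
w bottle_1_center 0.44 [502.2 128.5  32. ]
t bottle_1_center 0.54 [ 666.2 -327.2   32. ]
s bottle_1_center 0.63 [ 670.9 -352.9   32. ]
s bottle_1_center 0.39 [676.6 -50.9  32. ]
```

```bash
python3 - <<'E'
from h import *
np.set_printoptions(precision=1,suppress=True)
st=read_state();w=snapshot('wrist');cv2.imwrite('pics/a0.png',w['color'])
for k in ('bottle_1_center',):
    for d in cut_out(k,w):
        ys,xs=np.where(d['region']);print(round(d['conf'],2),xs.min(),xs.max(),ys.min(),ys.max())
c=cv2.cvtColor(w['color'],cv2.COLOR_BGR2GRAY)
print(c[170:300:6,340:480:8])
E
python3 -m jog '[{"hand":30,"x":0,"y":2,"z":0,"roll":0},{"hand":30,"x":0,"y":4,"z":0,"roll":0},{"hand":30,"x":0,"y":6,"z":0,"roll":0},{"hand":30,"x":0,"y":9,"z":0,"roll":0},{"hand":30,"x":0,"y":12,"z":-0.5,"roll":0},{"hand":30,"x":0,"y":15,"z":-1,"roll":0},{"hand":30,"x":0,"y":18,"z":-1,"roll":0},{"hand":30,"x":0,"y":22,"z":-1.5,"roll":0},{"hand":30,"x":0,"y":26,"z":-2,"roll":0},{"hand":30,"x":0,"y":30,"z":-2,"roll":0},{"hand":30,"x":0,"y":34,"z":-2.5,"roll":0},{"hand":30,"x":0,"y":38,"z":-3,"roll":0}]'
python3 - <<'E'
from h import *
np.set_printoptions(precision=1,suppress=True)
st=read_state();w=snapshot('wrist');s=snapshot('side');cv2.imwrite('pics/a1.png',w['color'])
for n,p,q in (('w',w,st),('s',s,None)):
  for k in ('bottle_1_center','bottle_1_cap'):
    for d in spot_point(k,p): print(n,k,round(d['conf'],2),np.array(d['point'])*[560,420],onz(ray(p,d['point'],q),36))
E
```

```text
0.72 352 458 180 381
[[104 105 193 218 186 183 184 186 188 190 182 185 186 241 242 244 239 242]
 [104 106 196 218 187 182 183 187 189 188 183 188 188 202 241 244 239 242]
 [103 107 198 201 179 162  88  83  83  85 110 174 190 231 240 242 240 241]
 [104 107 198 192 136  77  76  76  77  82  82  83  83 219 241 241 240 240]
 [104 109 199 192  73  77  76  76  76  77  77  78  82  82 167 240 240 239]
 [105 109 236 191  60  77  77  78  78  78  78  78  78  78  79 237 241 240]
 [105 110 244 190  59  89  78  78  77  78  77  77  77  78  77 190 242 241]
 [147 111 247 188  61  74  78  84  78  78  77  78  77  77  81 232 243 242]
 [158 117 249 182  63  73  78  84  88  92  95  94  94  94  90 241 243 242]
 [157 135 246 179  65  74  80  85  88  92  93  94  94  92 106 240 241 242]
 [157 154 235 146  67  75  81  86  89  91  93  94  94  91 128 241 241 243]
 [154 179 220 147  84  78  83  88  90  92  93  94  93 103 216 241 240 243]
 [152 204 203 141 149  84  83  88  91  93  93  93  92 132 222 242 241 243]
 [148 223 186 148 160 172 140  89  91  92  93  92 111 139 213 243 242 242]
 [143 235 173 184 162 175 185 193 196 175 166 168 220 242 232 244 243 242]
 [138 242 158 190 165 176 185 194 197 203 204 246 249 243 238 243 243 241]
 [ 94 246 145 193 213 177 186 194 198 203 227 251 249 242 240 242 243 241]
 [ 23 248 156 197 228 184 188 194 198 203 251 251 248 240 241 242 244 242]
 [ 26 246 158 209 229 239 188 195 199 205 252 250 247 238 241 242 244 243]
 [ 25 127 163 217 237 232 190 195 214 251 251 250 246 219 242 243 243 244]
 [ 25  25 168 220 237 245 244 249 238 252 247 246 242 232 243 243 242 244]
 [ 26  25  50 223 238 247 250 251 253 253 249 250 246 230 243 243 241 243]]
time: 16.5
ee_pos: [482.2, 89.2, 24.8]
ee_rot: [[0.069, 0.998, -0.0], [0.998, -0.069, 0.0], [0.0, -0.0, -1.0]]
wrist_force: [-1.1, 0.2, 0.7]
gripper_width: 29.6
grasp_force: 0.1
s bottle_1_center 0.38 [324.1 253.6] [679.1 -55.7  36. ]
```

```bash
python3 -m jog '[{"hand":30,"x":0,"y":4,"z":-0.5,"roll":0},{"hand":30,"x":0,"y":8,"z":-0.5,"roll":0},{"hand":30,"x":0,"y":12,"z":-1,"roll":0},{"hand":30,"x":0,"y":16,"z":-1.5,"roll":0},{"hand":30,"x":0,"y":20,"z":-2,"roll":0},{"hand":30,"x":0,"y":24,"z":-2,"roll":0},{"hand":30,"x":0,"y":28,"z":-2.5,"roll":0},{"hand":30,"x":0,"y":32,"z":-3,"roll":0},{"hand":30,"x":0,"y":35,"z":-3,"roll":0},{"hand":30,"x":0,"y":38,"z":-3.5,"roll":0}]'
python3 - <<'E'
from h import *
np.set_printoptions(precision=1,suppress=True)
st=read_state();w=snapshot('wrist');s=snapshot('side');cv2.imwrite('pics/a2.png',w['color'])
for n,p,q in (('w',w,st),('s',s,None)):
  for k in ('bottle_1_center','bottle_1_cap'):
    for d in spot_point(k,p): print(n,k,round(d['conf'],2),np.array(d['point'])*[560,420],onz(ray(p,d['point'],q),40))
# dark cap blob ellipses in each stage (true bottle pics w4,w5 are crops offset 100 cols)
for f,o in (('w3',100),('w4',100),('w5',100),('a0',0),('a1',0),('a2',0)):
    c=cv2.imread(f'pics/{f}.png')
    if o: c=c[:,:400]
    g=cv2.cvtColor(c,cv2.COLOR_BGR2GRAY);sat=c.max(2).astype(int)-c.min(2)
    m=((g>45)&(g<102)&(sat<14)).astype(np.uint8);m[:, :345-o]=0;m[:, 480-o:]=0;m[:150]=0;m[280:]=0
    m=cv2.morphologyEx(m,cv2.MORPH_OPEN,np.ones((5,5)))
    n,l,stt,ce=cv2.connectedComponentsWithStats(m);i=1+np.argmax(stt[1:,4]);k=cv2.minAreaRect(np.argwhere(l==i)[:,::-1].astype(np.float32))
    print(f,stt[i]+[o,0,0,0,0],ce[i]+[o,0],k)
E
```

```text
time: 18.05
ee_pos: [520.0, 86.6, 28.3]
ee_rot: [[0.069, 0.998, -0.0], [0.998, -0.069, 0.0], [0.0, -0.0, -1.0]]
wrist_force: [-0.3, 0.2, 0.8]
gripper_width: 30.0
grasp_force: 0.1
s bottle_1_center 0.63 [235.5 168.5] [460.4 282.3  40. ]
s bottle_1_center 0.58 [321.2 252.5] [671.6 -54.5  40. ]
w3 [ 362  187   87   58 4233] [403.3 214.2] ((304.5, 215.00001525878906), (84.77716827392578, 56.617618560791016), 5.710592269897461)
w4 [ 350  187   87   59 4414] [393.1 215.9] ((292.76220703125, 216.1402587890625), (84.59056091308594, 58.19741439819336), 6.34019136428833)
w5 [ 353  187   84   60 4333] [394.5 216.5] ((294.5835266113281, 216.5751953125), (82.39012908935547, 58.9093017578125), 1.3971810340881348)
a0 [ 367  181   91   72 5225] [409.9 215.2] ((410.9800109863281, 216.36001586914062), (88.99552154541016, 70.12310028076172), 10.30484676361084)
a1 [ 358  182   90   65 4082] [400.5 213.4] ((401.4499816894531, 214.14999389648438), (84.43280029296875, 53.75871658325195), 18.434946060180664)
a2 [ 355  193   80   47 3281] [394.7 216.2] ((394.51922607421875, 216.01780700683594), (44.26594924926758, 80.31529998779297), 87.87889862060547)
```

The +y bottle's cap outline changes shape as it rolls (72→47 px tall), while the true one's stayed constant. It is the crooked one, so I'll let it roll back on the finger.

```bash
python3 -m jog '[{"hand":30,"x":0,"y":-4,"z":0.5,"roll":0},{"hand":30,"x":0,"y":-8,"z":0.5,"roll":0},{"hand":30,"x":0,"y":-12,"z":1,"roll":0},{"hand":30,"x":0,"y":-16,"z":1.5,"roll":0},{"hand":30,"x":0,"y":-20,"z":2,"roll":0},{"hand":30,"x":0,"y":-24,"z":2,"roll":0},{"hand":30,"x":0,"y":-28,"z":2.5,"roll":0},{"hand":30,"x":0,"y":-32,"z":3,"roll":0},{"hand":30,"x":0,"y":-36,"z":3,"roll":0},{"hand":30,"x":0,"y":-40,"z":3.5,"roll":0},{"hand":30,"x":0,"y":-44,"z":3.5,"roll":0},{"hand":30,"x":0,"y":-48,"z":4,"roll":0},{"hand":30,"x":0,"y":-52,"z":4.5,"roll":0},{"hand":30,"x":0,"y":-56,"z":5,"roll":0},{"hand":30,"x":0,"y":-60,"z":5,"roll":0},{"hand":30,"x":0,"y":-64,"z":5.5,"roll":0},{"hand":30,"x":0,"y":-68,"z":6,"roll":0},{"hand":30,"x":0,"y":-72,"z":6,"roll":0},{"hand":30,"x":0,"y":-76,"z":6,"roll":0},{"hand":30,"x":0,"y":-79,"z":6,"roll":0}]'
python3 -m jog '[{"hand":30,"x":0,"y":-4,"z":0,"roll":0},{"hand":30,"x":0,"y":-8,"z":0,"roll":0},{"hand":30,"x":0,"y":-8,"z":-40,"roll":0},{"hand":50,"x":0,"y":-8,"z":-90,"roll":0},{"hand":85,"x":-30,"y":20,"z":-130,"roll":0},{"hand":85,"x":-60,"y":55,"z":-130,"roll":0},{"hand":85,"x":-60,"y":55,"z":-130,"roll":0},{"hand":85,"x":-60,"y":55,"z":-130,"roll":0}]'
python3 - <<'E'
from h import *
np.set_printoptions(precision=1,suppress=True)
st=read_state();w=snapshot('wrist');s=snapshot('side');t=snapshot('top');cv2.imwrite('pics/a3.png',w['color'])
for n,p,q in (('w',w,st),('t',t,None),('s',s,None)):
  for k in ('bottle_1_center','bottle_1_cap'):
    for d in spot_point(k,p): print(n,k,round(d['conf'],2),np.array(d['point'])*[560,420],onz(ray(p,d['point'],q),32))
for d in cut_out('bottle_1_center',w):
    ys,xs=np.where(d['region']);r=cv2.minAreaRect(np.c_[xs,ys].astype(np.float32));print(d['conf'],r,onz(ray(w,(r[0][0]/560,r[0][1]/420),st),32))
E
```

```text
time: 20.85
ee_pos: [440.8, 92.2, 22.3]
ee_rot: [[0.069, 0.998, -0.0], [0.998, -0.069, 0.0], [0.0, -0.0, -1.0]]
wrist_force: [-0.3, 1.4, 0.9]
gripper_width: 30.4
grasp_force: 0.0
time: 21.85
ee_pos: [491.1, 28.8, 152.0]
ee_rot: [[0.069, 0.998, -0.001], [0.998, -0.069, 0.0], [0.0, -0.001, -1.0]]
wrist_force: [-0.6, 1.0, -0.5]
gripper_width: 85.1
grasp_force: 0.0
w bottle_1_center 0.66 [487.7 285.6] [677.9 -63.1  32. ]
w bottle_1_cap 0.89 [494.9 238. ] [678.4 -15.6  32. ]
s bottle_1_center 0.39 [324.1 252.3] [680.7 -48.8  32. ]
0.82 ((487.5108337402344, 283.1481018066406), (53.925506591796875, 99.85600280761719), 11.768289566040039) [677.4 -60.5  32. ]
```

```bash
cat > seg.py <<'E'
from h import *
np.set_printoptions(precision=1,suppress=True)
def run(zl=50,x0=440,x1=570):
    st=read_state();w=snapshot('wrist');c=w['color'];print(st['time'],st['ee_pos'])
    hsv=cv2.cvtColor(c,cv2.COLOR_BGR2HSV);b,g,r=[c[...,i].astype(int) for i in range(3)]
    green=(g-b>8)&(g>=r)&(g>100)
    sat=c.max(2).astype(int)-c.min(2);cap=(c.max(2)<118)&(c.max(2)>50)&(sat<14)
    for n,m,z in (('label',green,zl),('cap',cap,zl)):
        m=cv2.morphologyEx(m.astype(np.uint8),cv2.MORPH_OPEN,np.ones((3,3)))
        k,l,stt,ce=cv2.connectedComponentsWithStats(m)
        for i in np.argsort(-stt[1:,4])[:6]+1:
            if stt[i,4]>150:
                R=cv2.minAreaRect(np.argwhere(l==i)[:,::-1].astype(np.float32))
                print(n,stt[i],ce[i],R[1],round(R[2],1),onz(ray(w,ce[i]/[560,420],st),z))
    print('exp',proj(w,[498,86,52],st),proj(w,[500.8,126,50],st))
if __name__=='__main__': run()
E
python3 seg.py
```

```text
22.35 [491.7  28.5 152.3]
label [ 261  126   49   49 2264] [284.7 149.7] (48.0, 48.0) 90.0 [498.4  75.9  50. ]
label [ 461  279   53   45 1723] [486.1 301.8] (48.4406852722168, 39.419342041015625) 11.3 [667.  -68.6  50. ]
cap [  444     5   116   326 15305] [503.1 152.2] (81.55789947509766, 334.8192138671875) 10.6 [664.1  62.6  50. ]
cap [ 261   73   47   31 1269] [284.7  88.4] (30.0, 46.0) 90.0 [501.2 119.5  50. ]
cap [ 59 187  40  36 712] [ 75.8 206. ] (41.53107452392578, 22.37354850769043) 46.1 [328.3  43.   50. ]
cap [383 266  43  57 695] [405.8 294.2] (64.87776184082031, 18.35877799987793) 63.0 [596.  -56.1  50. ]
cap [135 267  42  56 682] [153.9 294.6] (17.49591636657715, 63.560211181640625) 27.5 [375.8 -41.4  50. ]
cap [103 271  38  31 483] [124.9 285.8] (19.62735366821289, 36.92244338989258) 54.9 [352.3 -31.   50. ]
exp (np.float64(283.3540359024945), np.float64(136.38964059633997)) (np.float64(283.5416565862255), np.float64(78.65004349828305))
```

The crooked bottle is back at the lip: body centre about (498.5, 78), axis square to the ramp. Descend astride it and grip.

```bash
python3 -m jog '[{"hand":85,"x":52,"y":3,"z":20,"roll":0},{"hand":85,"x":52,"y":3,"z":60,"roll":0},{"hand":85,"x":52,"y":3,"z":95,"roll":0},{"hand":85,"x":52,"y":3,"z":120,"roll":0},{"hand":85,"x":52,"y":3,"z":132,"roll":0},{"hand":85,"x":52,"y":3,"z":135,"roll":0},{"hand":70,"x":52,"y":3,"z":135,"roll":0},{"hand":58,"x":52,"y":3,"z":135,"roll":0},{"hand":48,"x":52,"y":3,"z":135,"roll":0},{"hand":42,"x":52,"y":3,"z":135,"roll":0},{"hand":34,"x":52,"y":3,"z":135,"roll":0},{"hand":34,"x":52,"y":3,"z":135,"roll":0},{"hand":34,"x":52,"y":3,"z":135,"roll":0},{"hand":34,"x":52,"y":3,"z":135,"roll":0}]'
```

```text
time: 24.15
ee_pos: [498.5, 80.1, 17.8]
ee_rot: [[0.069, 0.998, 0.0], [0.998, -0.069, -0.0], [-0.0, 0.0, -1.0]]
wrist_force: [-3.6, -1.2, 11.2]
gripper_width: 38.1
grasp_force: 58.8
```

```bash
python3 -m jog '[{"hand":34,"x":0,"y":0,"z":-5,"roll":0},{"hand":34,"x":0,"y":0,"z":-15,"roll":0},{"hand":34,"x":0,"y":0,"z":-35,"roll":0},{"hand":34,"x":0,"y":0,"z":-60,"roll":0},{"hand":34,"x":-10,"y":0,"z":-85,"roll":0},{"hand":34,"x":-35,"y":2,"z":-100,"roll":0},{"hand":34,"x":-70,"y":4,"z":-100,"roll":0},{"hand":34,"x":-110,"y":6,"z":-100,"roll":0},{"hand":34,"x":-150,"y":8,"z":-100,"roll":0},{"hand":34,"x":-190,"y":10,"z":-100,"roll":0},{"hand":34,"x":-230,"y":12,"z":-100,"roll":0},{"hand":34,"x":-270,"y":14,"z":-100,"roll":0},{"hand":34,"x":-310,"y":16,"z":-100,"roll":0},{"hand":34,"x":-350,"y":17,"z":-100,"roll":0},{"hand":34,"x":-385,"y":17,"z":-100,"roll":0},{"hand":34,"x":-415,"y":17,"z":-100,"roll":0},{"hand":34,"x":-430,"y":17,"z":-100,"roll":0},{"hand":34,"x":-434,"y":17,"z":-100,"roll":0},{"hand":34,"x":-434,"y":17,"z":-100,"roll":0},{"hand":34,"x":-434,"y":17,"z":-100,"roll":0}]'
cat >> h.py <<'E'
def blobs(w,st,zc,zt):
    c=w['color'];b,g,r=[c[...,i].astype(int) for i in range(3)]
    sat=c.max(2).astype(int)-c.min(2)
    # cardboard rim: mask of tray from network
    for d in cut_out('tray_in',w)[:1]:
        ys,xs=np.where(d['region']);R=cv2.minAreaRect(np.c_[xs,ys].astype(np.float32));B=cv2.boxPoints(R)
        print('tray',round(d['conf'],2),xs.min(),xs.max(),ys.min(),ys.max(),[onz(ray(w,q/[560,420],st),zt)[:2] for q in B])
E
python3 - <<'E'
from h import *
np.set_printoptions(precision=1,suppress=True)
st=read_state();w=snapshot('wrist');t=snapshot('top');s=snapshot('side');cv2.imwrite('pics/a4.png',w['color'])
for n,p,q in (('w',w,st),('t',t,None),('s',s,None)):
    print(n);blobs(p,q,0,45)
    for d in spot_point('tray_in',p)[:2]: print(round(d['conf'],2),onz(ray(p,d['point'],q),5))
E
```

```text
time: 26.65
ee_pos: [485.5, -352.9, 117.4]
ee_rot: [[0.068, 0.998, 0.0], [0.998, -0.068, 0.0], [0.0, -0.0, -1.0]]
wrist_force: [0.6, 0.2, -1.1]
gripper_width: 38.2
grasp_force: 60.3
w
tray 0.88 158 392 83 306 [array([ 413.6, -262.3]), array([ 561.5, -265.1]), array([ 576. , -427.2]), array([ 392.9, -426. ])]
t
tray 0.64 373 437 207 272 [array([ 561.5, -253.3]), array([ 559.5, -400.4]), array([ 411.9, -393. ]), array([ 414. , -247.9])]
0.7 [ 486.1 -347.8    5. ]
s
tray 0.56 214 294 336 419 [array([ 407.8, -254.9]), array([ 576.6, -269.4]), array([ 557.9, -427.5]), array([ 411.5, -414.5])]
0.91 [ 487.9 -346.4    5. ]
```

```bash
python3 -m jog '[{"hand":34,"x":0,"y":1,"z":30,"roll":0},{"hand":34,"x":0,"y":1,"z":60,"roll":0},{"hand":34,"x":0,"y":1,"z":85,"roll":0},{"hand":34,"x":0,"y":1,"z":96,"roll":0},{"hand":34,"x":0,"y":1,"z":100,"roll":0},{"hand":34,"x":0,"y":1,"z":102,"roll":0},{"hand":34,"x":0,"y":1,"z":103,"roll":0},{"hand":34,"x":0,"y":1,"z":103,"roll":0}]'
```

```text
time: 28.1
ee_pos: [486.3, -354.3, 14.7]
ee_rot: [[0.069, 0.998, 0.0], [0.998, -0.069, -0.0], [-0.0, 0.0, -1.0]]
wrist_force: [-0.0, 1.1, -0.7]
gripper_width: 38.6
grasp_force: 60.4
```

```bash
python3 -m jog '[{"hand":34,"x":0,"y":0,"z":1,"roll":0},{"hand":34,"x":0,"y":0,"z":2,"roll":0},{"hand":34,"x":0,"y":0,"z":2,"roll":0}]'; python3 -m jog '[{"hand":34,"x":0,"y":0,"z":1,"roll":0},{"hand":34,"x":0,"y":0,"z":1,"roll":0}]'
```

```text
time: 28.48
ee_pos: [486.1, -354.1, 12.2]
ee_rot: [[0.069, 0.998, -0.0], [0.998, -0.069, 0.0], [0.0, -0.0, -1.0]]
wrist_force: [0.2, 0.1, -1.5]
gripper_width: 38.3
grasp_force: 60.4
time: 28.72
ee_pos: [486.1, -354.0, 11.1]
ee_rot: [[0.069, 0.998, -0.0], [0.998, -0.069, 0.0], [0.0, -0.0, -1.0]]
wrist_force: [-0.6, -0.4, -0.8]
gripper_width: 38.2
grasp_force: 60.4
```

```bash
python3 -m jog '[{"hand":34,"x":0,"y":0,"z":1,"roll":0},{"hand":34,"x":0,"y":0,"z":1,"roll":0}]'; python3 -m jog '[{"hand":34,"x":0,"y":0,"z":1,"roll":0},{"hand":34,"x":0,"y":0,"z":1,"roll":0}]' | grep -E 'pos|wrist'
```

```text
time: 28.98
ee_pos: [486.1, -354.1, 10.2]
ee_rot: [[0.069, 0.998, -0.0], [0.998, -0.069, 0.0], [0.0, -0.0, -1.0]]
wrist_force: [0.6, -0.2, -0.9]
gripper_width: 38.1
grasp_force: 60.4
ee_pos: [486.2, -354.2, 9.9]
wrist_force: [-3.7, 3.2, 11.6]
```

It's touching the tray floor. Release and rise.

```bash
python3 -m jog '[{"hand":39,"x":0,"y":0,"z":0,"roll":0},{"hand":42,"x":0,"y":0,"z":0,"roll":0},{"hand":48,"x":0,"y":0,"z":0,"roll":0},{"hand":60,"x":0,"y":0,"z":0,"roll":0},{"hand":72,"x":0,"y":0,"z":0,"roll":0},{"hand":72,"x":0,"y":0,"z":-10,"roll":0},{"hand":72,"x":0,"y":0,"z":-40,"roll":0},{"hand":72,"x":0,"y":0,"z":-90,"roll":0},{"hand":72,"x":0,"y":0,"z":-140,"roll":0},{"hand":72,"x":-60,"y":0,"z":-140,"roll":0},{"hand":72,"x":-60,"y":0,"z":-140,"roll":0},{"hand":72,"x":-60,"y":0,"z":-140,"roll":0}]'
python3 - <<'E'
from h import *
np.set_printoptions(precision=1,suppress=True)
import seg
seg.run(zl=45)
t=snapshot('top');s=snapshot('side')
for k in ['bottle_1_center','bottle_1_cap','tub','carton','spare','tape_dispenser']:
  for n,p in (('s',s),('t',t)):
    for d in spot_point(k,p)[:3]: print(n,k,round(d['conf'],2),np.array(d['point'])*[560,420],onz(ray(p,d['point']),25 if 'bott' in k else 0))
cv2.imwrite('pics/end.png',np.hstack([s['color'][200:420,200:400],t['color'][100:320,160:480]]))
E
```

```text
time: 30.72
ee_pos: [481.9, -413.7, 149.5]
ee_rot: [[0.07, 0.998, 0.0], [0.998, -0.07, 0.0], [0.0, 0.0, -1.0]]
wrist_force: [-0.3, 0.6, -0.1]
gripper_width: 72.0
grasp_force: 0.0
30.725 [ 481.9 -413.7  149.5]
label [257 115  18  48 799] [265.9 138.1] (47.0, 17.0) 90.0 [ 475.1 -356.8   45. ]
label [303 334  70  32 766] [345.  349.9] (18.761943817138672, 73.53858947753906) 67.8 [ 533.1 -555.6   45. ]
label [289 115  15  48 644] [296.3 138. ] (13.872419357299805, 47.25103759765625) 1.7 [ 498.  -358.4   45. ]
label [277 116  11  47 414] [282.  136.9] (46.0, 10.0) 90.0 [ 487.3 -356.8   45. ]
label [421 378  24  15 184] [430.2 384.3] (20.858062744140625, 15.279743194580078) 14.0 [ 615.5 -601.8   45. ]
cap [ 423  343   50   44 1541] [446.9 363.8] (45.11162567138672, 36.62287902832031) 14.0 [ 629.6 -578.2   45. ]
cap [365 262  37  44 563] [383.2 284.9] (55.48881530761719, 13.495509147644043) 58.4 [ 567. -489.   45.]
cap [159 262  36  44 549] [176.9 284.4] (12.599469184875488, 54.190250396728516) 32.2 [ 387.  -476.2   45. ]
cap [258  65  44  27 470] [278.1  75.1] (26.0, 43.0) 90.0 [ 487.4 -313.4   45. ]
cap [104 364  13  20 201] [109.9 373.8] (18.70669937133789, 11.940446853637695) 84.3 [ 306.5 -568.    45. ]
exp (np.float64(223.5518173108282), np.float64(-1238.1971173887812)) (np.float64(217.73846195462752), np.float64(-1519.2462959832526))
s bottle_1_center 0.48 [321.8 255.3] [674.8 -52.7  25. ]
s tub 0.95 [236.2 170.5] [460.5 318.1   0. ]
t tub 0.69 [126.7 248.7] [474.2 322.9   0. ]
s carton 0.75 [309.4 166.3] [699.2 320.8  -0. ]
t carton 0.96 [127.  156.6] [695.3 325.9   0. ]
s spare 0.55 [363.1 258.3] [787.2 -53.5   0. ]
t spare 0.86 [288.9 121. ] [778.4 -66.5   0. ]
s tape_dispenser 0.67 [345.  377.3] [ 676.7 -347.9    0. ]
t tape_dispenser 0.81 [400.9 161.3] [ 675.3 -335.9    0. ]
t tape_dispenser 0.65 [126.8 154.8] [699.7 326.5   0. ]
```

```bash
python3 -c "
from bench import finish_job
print(finish_job())"
```

```text
the job is handed in; nothing more can be done
None
```

The -y bottle rolled true and was pushed on into the trough; the +y bottle, whose cap is crooked, lies in the reject tray; the tub, carton, spare bottle and tape dispenser stand where they were, and the job was handed in at about 31 s.

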